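# Set the press gap to a gift box

### The job

If the foot of the green finishing press stands too low for the navy gift box, first wind it up with the numbered sleeve. Lay the box on the bed of the press and slide it between the guides under the head until its end meets the rubber stop. Then wind the sleeve down (clockwise) until the foot just rests on the box lid, without squeezing it further, back it off two clicks so that it stands at 4, and leave the hand stamp, the ribbon spool and the silver foil roll where they are.

Things in the scene. Friction and masses are not known exactly. Their poses are not given: they have to be found in the camera images.
- press: Green finishing press, fixed to the table. Origin on the table, straight below the sleeve's axis; x across the bed, +y the way a box is fed in, z up. Bed 104 mm wide, from y=-190 to +95 mm, top 10 mm above the table. Column at y=+47 to +93 mm. Head: 86 mm diameter round the axis, from 85 to 124 mm above the table.
- guides (a point): Mouth of the guides on the bed's middle line, press frame (0, -59, 10) mm. The two aluminium guides are 67 mm apart inside, 8 mm thick, from y=-59 to +35 mm, tops 20 mm above the table; in front of the mouth they widen to about 84 mm at y=-90 mm. From there to y=-190 the bed is open and flat.
- stop_face (a point): Middle of the face of the black rubber stop that the end of the box must meet: press frame (0, 35, 25) mm.
- bed_home (a point): Where the centre of the gift box must be when it is home against the stop: press frame (0, -40, 27) mm, its length along the press's y; axes as the press's.
- sleeve (a joint): Turn of the numbered sleeve about its upright axis, rad: 0 at number 0, 0.5236 (30 degrees) a click, one click to a number, up to 10; grows counterclockwise seen from above, which raises the foot 2.5 mm a click. A sprung ball holds it at each whole number (about 0.1 N m to turn it over to the next; let go, it settles in the nearest).
- pointer (a point): The red pointer on the head, on the press's -x side, 40 mm from the axis, where the number is read on the sleeve's silver rim. Ticks on the rim, 30 degrees apart: long red tick is 0, long black ticks are 5 and 10, short black ticks are the numbers between.
- sleeve_grip (a point): Centre of the sleeve's ribbed black grip, on the axis, 152 mm above the table; the grip is 50 mm in diameter and runs from 131 to 173 mm above the table. Below it is the 71 mm diameter silver rim with the ticks. It turns in place, it does not rise or sink.
- foot_face (a point): Centre of the underside of the round foot (40 mm diameter) under the head; on the spindle axis.
- foot: The round rubber-faced brass foot; origin at the centre of its underside. Sprung: gives up to 7 mm upward. Its underside stands 34 mm above the bed (the height of the box) at number 2.2: with the box home it is clear of the lid at 3 and rests on it with about 4 N at 2; each further click down adds about 4 N.
- gift_box_center (a point): Centre of the navy lidded gift box, 62 x 150 x 34 mm (its x, y, z), lid fixed, about 0.2 kg; 17 mm above its underside. Both ends are alike.
- gift_box: The same navy gift box: origin at the centre of its underside, long side along its y.
- stamp_center (a point): Hand stamp with brown turned handle, standing, 29 x 30 x 73 mm; point 36 mm up. Bystander.
- spool_center (a point): Ivory ribbon spool lying flat, 64 mm diameter, 25 mm high, with a 9 mm ribbon end on its +y side; centre. Bystander.
- silver_roll_center (a point): Silver foil roll standing, 52 mm diameter, 31 mm high; centre. Bystander.

How it is judged:
On the way, in this order (a step that is already met when the one before it is completed fails the run):
1. the gift box lies home on the bed, between the guides and against the stop (y of gift_box_center in the frame of press between -0.0445 and -0.034 m and x of gift_box_center in the frame of press between -0.007 and 0.007 m and z of gift_box_center in the frame of press between 0.022 and 0.032 m and angle between the y axis of gift_box and the y axis of press, either way round below 0.08 rad and angle between gift_box_center's own z axis and vertical below 0.06 rad), for 0.2 s.
2. with the box home, the foot is wound down until it rests on the lid (all of step 1 and contact force between foot and gift_box above 1 N and value of joint sleeve below 1.25664 rad), for 0.2 s.
At the end, for the whole second after the job is handed in: The gift box lies flat and at rest on the bed, its centre within 7 mm of the bed's middle line and within 4.5 mm of home against the stop (not more than 6 mm beyond), in line with the guides within 0.08 rad; the sleeve rests at number 4 (2.094 rad within 0.16 rad); the foot is off the lid (all of step 1 and value of joint sleeve between 1.9344 and 2.2544 rad and contact force between foot and gift_box below 0.2 N and velocity of joint sleeve between -0.1 and 0.1 rad/s and linear speed of gift_box below 0.02 m/s); the robot touches nothing.
It fails at once if the hand stamp is pushed more than 25 mm or tipped over (distance of stamp_center from where it was at the start of the episode above 0.025 m or angle between stamp_center's own z axis and vertical above 0.5 rad).
It fails at once if the ribbon spool is pushed more than 25 mm or tipped over (distance of spool_center from where it was at the start of the episode above 0.025 m or angle between spool_center's own z axis and vertical above 0.5 rad).
It fails at once if the silver foil roll is pushed more than 25 mm or tipped over (distance of silver_roll_center from where it was at the start of the episode above 0.025 m or angle between silver_roll_center's own z axis and vertical above 0.5 rad).
It fails at once if the foot squeezes the box: with the box under it, the sleeve is wound more than one click past the first touch (value of joint sleeve below 0.36 rad and y of gift_box_center in the frame of press above -0.06 m).
It also fails if it takes over 72 s, if anything falls off the work surface, if the arm or the gripper's body presses on something with over 40 N, if the wrist force passes 120 N, or if a joint passes its speed limit or range.

### The arm

A 7-joint arm with a two-finger parallel gripper is mounted at the origin on a cart in front of the work surface, level with it; the furniture and walls round the work are solid. World frame = base frame: x ahead of the robot, y to its left, z up, the work surface at z = 0. Lengths are in m, angles in rad, forces in N, time in s.
With the tool pointing down it reaches from about 0.425 to 0.925 m from the base axis. Payload 6.8 kg.
Tool frame: the origin (TCP) lies on the centre line of the jaws, within the pads' length; the fingertips stand 22 mm ahead of it and the grasp point (between the pads) lies 3 mm ahead of it; z points along the fingers, y is the line along which they close (so a half turn about z gives the same grasp; the last joint's range is limited). The gripper opens to 85 mm and grips with 20 to 120 N. Pads are 22 mm wide; open, the fingers measure 114 mm over their backs; the gripper's body (76 mm by 85 mm) begins 54 mm behind the grasp point. The pads swing forward as they close: fully open they stand 13 mm farther back than shut.
Start: joints at [-1.285, 0.477, 0.022, 1.555, -0.011, 1.109, -0.083], TCP at [0.259, 0.623, 0.226] pointing down, gripper open.
Joint ranges: [-2.96, 2.96], [-0.34, 2.1], [-1.41, 1.46], [0.24, 2.44], [-1.37, 4.51], [0.17, 1.92], [-2.96, 2.96]. Speed limits (rad/s): [2.39, 2.39, 3.14, 3.14, 3.14, 3.14, 3.14].

### API

Orientations are given as [roll, pitch, yaw] about the fixed x, y, z axes, in that order (R = Rz(yaw) Ry(pitch) Rx(roll)).
In Python, from station import env gives the robot as it stands.
- The arm moves only by the shell command python3 -m creep 'ROWS' [FORCE]. ROWS is JSON, a list of rows, each an object of numbers: "dx", "dy", "dz": the shift along the tool's x, y, z in mm; "ax", "ay", "az": the turn, a rotation vector about the tool's x, y, z in degrees; "fingers": the gripper's target within -1 to 1 (shut at 1, half-way at 0, fully open at -1). A call has exactly 5 rows; each row is the pose to reach, as a shift and turn from the pose commanded when the call began, along the tool's axes at that moment; what a row does not reach only later rows make up. A row lasts 1/8 s, in which the tool goes at most 62.5 mm and 10.7 degrees, less where a joint would pass 70% of its speed; a pose out of reach is approached as far as the arm can. A call with a gripper value outside its range is refused whole. The fingers move at their own pace and stop on an object; FORCE is the grip in N (left out, the last holds). Time passes only in rows, so rows that repeat a pose let the fingers close, or fill a call up. It gives the time, the measured TCP pose, the force, the opening and the grip force at its end, in the units of the state.
- env.get_obs(): the state, without advancing time (a new reading comes with each control period).
- env.read_camera(name): name is "scene" or "side" or "wrist"; returns (picture, depth): 384x512x3 uint8, red, green, blue; 384x512 float32, m along the optical axis (not along the pixel's ray), 0 where there is no reading.
- env.camera_info(name): a dict with "fx", "fy", "cx", "cy" (pixels), "k1" (the pictures are not rectified: a ray, as slopes to the right and down, at radius r is drawn at 1 + k1 r^2 times it, then the intrinsics apply), "R" (3x3) and "t" (3): a world point X has camera coordinates R X + t. Camera axes: x right, y down, z forward; pixel columns grow to the right and rows downward; lengths in m; the calibration is good to about 2 mm. A picture is of the moment at which its call begins: read the wrist's pose just before it. camera_info takes no time and is no camera call; for the wrist camera it gives the pose at the moment of the call.
- env.sign_off(): hands the job in; it is judged then, once.
The state is a dict: "time_s": time; "joint_pos": joint angles; "qvel": joint speeds; "effort": joint torques, N m; "tcp_pos": TCP position; "tcp_rot": TCP orientation; "wrist_force": force on the tool from outside, world axes, zero at the start; "moment": the same for the moment, N m; "grip_width": opening from 0.0 (shut) to 1.0 (fully open); "grasp_force": force on a finger pad.
Only numpy, scipy, OpenCV 4.12 (cv2) and the standard library are available. Lean on these libraries where they do the work, as an engineer would, in place of code of your own. Each camera call takes 0.05 s, during which the arm holds its last target. There are 200 camera calls.

## Working session

There is one attempt and no reset: what is moved stays moved. The work goes in short steps, Python scripts to look and compute and a shell command to move; the robot and the scene stay as the last step left them, time stands still between calls to the robot, and variables do not carry over. Pictures are saved under pics/ and viewed, at most 10 in all, crops included, and the job is handed in when it is done.

```bash
mkdir -p pics; ls
python3 - <<'E'
from station import env
import cv2,numpy as np
o=env.get_obs();print({k:np.round(v,3) for k,v in o.items()})
a=[]
for n in("scene","side"):
    im,d=env.read_camera(n);np.savez(f'pics/{n}0.npz',im=im,d=d,**{k:np.array(v) for k,v in env.camera_info(n).items()})
    i=env.camera_info(n);print(n,i['fx'],i['k1'],np.round(-np.array(i['R']).T@i['t'],3),np.round(i['R'],2).tolist())
    cv2.imwrite(f'pics/{n}0.png',im[...,::-1])
E
```

```text
pics
{'time_s': np.float64(0.0), 'joint_pos': array([-1.285,  0.478,  0.022,  1.556, -0.012,  1.109, -0.083]), 'qvel': array([-0.002,  0.001, -0.   , -0.   ,  0.   , -0.001,  0.   ]), 'effort': array([ 1.0000e-03, -5.9645e+01,  1.6090e+00, -2.8120e+01,  1.3000e-02,
        9.0000e-03,  0.0000e+00]), 'tcp_pos': array([0.259, 0.623, 0.225]), 'tcp_rot': array([-3.14 ,  0.   ,  2.748]), 'wrist_force': array([-0.415,  0.169,  0.63 ]), 'moment': array([0.038, 0.003, 0.009]), 'grasp_force': np.float64(0.0), 'grip_width': np.float64(0.998)}
scene 374.4058821477869 -0.03532293682323908 [-0.048 -0.771  0.579] [[0.81, -0.59, 0.02], [-0.23, -0.35, -0.91], [0.54, 0.73, -0.42]]
side 375.96561239031354 -0.11235097367021545 [0.218 1.103 0.837] [[-0.95, -0.32, 0.01], [-0.18, 0.5, -0.84], [0.27, -0.8, -0.54]]
```

View pics/scene0.png

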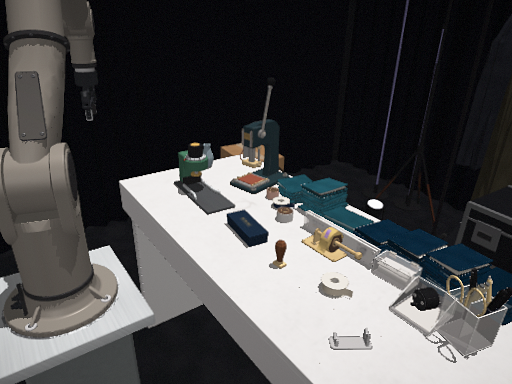

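View pics/side0.png

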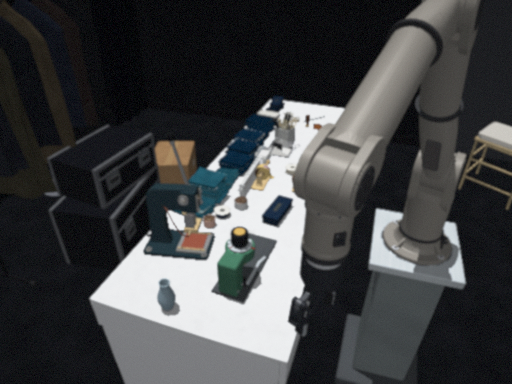

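The scene view shows the press at about (195,165), its bed running to (230,207), and the navy box at (247,227). In the side view the press is at (238,260), with its bed toward (265,245), and the box is at (278,210). The stamp, spool and the rest are off to the right.

```bash
cat > h.py <<'E'
import numpy as np,cv2
def load(n): return dict(np.load(f'pics/{n}.npz'))
def rays(c,uv):
    uv=np.atleast_2d(uv).astype(float)
    K=np.array([[c['fx'],0,c['cx']],[0,c['fy'],c['cy']],[0,0,1]],float)
    p=cv2.undistortPoints(uv[:,None],K,np.array([float(c['k1']),0,0,0]))[:,0]
    R=np.array(c['R']);d=np.c_[p,np.ones(len(p))]@R
    return -R.T@np.array(c['t']),d
def plane(c,uv,z):
    o,d=rays(c,uv);return o+d*((z-o[2])/d[:,2])[:,None]
def tri(c1,u1,c2,u2):
    A=[];b=[]
    for c,u in((c1,u1),(c2,u2)):
        o,d=rays(c,u);d=d[0]/np.linalg.norm(d[0]);P=np.eye(3)-np.outer(d,d);A.append(P);b.append(P@o)
    x,r,*_=np.linalg.lstsq(np.vstack(A),np.hstack(b),rcond=None);return x,np.sqrt(r)
def snap(n,name):
    from station import env
    i=env.camera_info(n);im,d=env.read_camera(n)
    np.savez(f'pics/{name}.npz',im=im,d=d,**{k:np.array(v) for k,v in i.items()});return load(name)
def blobs(c,lo,hi,roi,mn=20):
    x0,y0,x1,y1=roi;hsv=cv2.cvtColor(c['im'],cv2.COLOR_RGB2HSV)
    m=cv2.inRange(hsv,np.array(lo),np.array(hi));k=np.zeros_like(m);k[y0:y1,x0:x1]=m[y0:y1,x0:x1]
    cs=[q for q in cv2.findContours(k,0,1)[0] if cv2.contourArea(q)>mn]
    return sorted(cs,key=cv2.contourArea,reverse=True)
E
python3 - <<'E'
from h import *
s,d=load('scene0'),load('side0')
ws=[]
for c,name,bx in((s,'scene',(220,200,275,250)),(d,'side',(255,190,300,230))):
    b=blobs(c,(95,60,5),(130,255,150),bx)
    q=b[0]; r=cv2.minAreaRect(q); print(name,'box',cv2.contourArea(q),r)
    ap=cv2.approxPolyDP(q,3,True)[:,0];print(ap.tolist(),np.round(plane(c,ap,.034),3).tolist())
a=s['im'][130:215,165:240][...,::-1];e=d['im'][220:300,205:285][...,::-1]
f=lambda i:cv2.resize(i,(400,400*i.shape[0]//i.shape[1]),interpolation=2)
A,B=f(a),f(e);h=min(len(A),len(B))
cv2.imwrite('pics/crop1.png',np.hstack([A[:400],cv2.copyMakeBorder(B,0,max(0,len(A[:400])-len(B)),0,0,0)[:len(A[:400])]]))
print(A.shape,B.shape)
E
```

```text
scene box 812.0 ((246.50001525878906, 227.50001525878906), (46.66904067993164, 22.62741470336914), 45.0)
[[227, 214], [228, 223], [249, 246], [266, 241], [267, 232], [244, 210]] [[0.481, 0.072, 0.034], [0.455, 0.025, 0.034], [0.437, -0.106, 0.034], [0.488, -0.112, 0.034], [0.518, -0.077, 0.034], [0.539, 0.065, 0.034]]
side box 421.5 ((277.256103515625, 209.8048858642578), (16.08589744567871, 32.79648971557617), 38.65980529785156)
[[290, 199], [279, 196], [263, 215], [264, 220], [276, 224], [289, 207]] [[0.47, -0.059, 0.034], [0.516, -0.065, 0.034], [0.536, 0.072, 0.034], [0.524, 0.099, 0.034], [0.478, 0.107, 0.034], [0.461, -0.007, 0.034]]
(453, 400, 3) (400, 400, 3)
```

View pics/crop1.png

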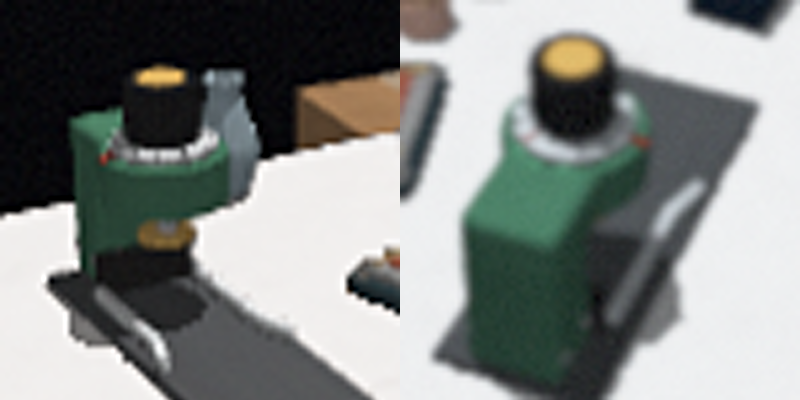

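The crop shows the gold cap at scene pixel (195,144) and side pixel (240,232). The red pointer is on the robot side of the rim, and the foot hangs below the head. Next I locate the press and then get a wrist view.

Run:
```python
from h import *
s,d=load('scene0'),load('side0')
cc=[]
for c,roi in((s,(185,138,206,152)),(d,(228,222,252,245))):
    b=blobs(c,(10,90,90),(30,255,255),roi,4)[0];(u,v),ax,_=cv2.minAreaRect(b);M=cv2.moments(b);cc.append((M['m10']/M['m00'],M['m01']/M['m00']));print(cc[-1],plane(c,cc[-1],.173))
print(tri(s,cc[0],d,cc[1]))
# bed corners from crop pixels (side): front right (758,103), front left (625,68), back left (435,355)
P=[(205+(x-400)/5,220+y/5) for x,y in((758,103),(640,66),(435,357))]
print(plane(d,P,.01))
w=snap('wrist','w0');print(np.round(-w['R'].T@w['t'],3),np.round(w['R'],2).tolist())
from scipy.spatial.transform import Rotation as R
cv2.imwrite('pics/w0.png',w['im'][...,::-1])
```

```text
(194.6126126126126, 143.82882882882882) [[0.5223014  0.34484938 0.173     ]]
(239.0142857142857, 231.37142857142857) [[0.52089477 0.34482284 0.173     ]]
(array([0.52151166, 0.34426793, 0.17292914]), array([0.00078318]))
[[0.45848446 0.16296179 0.01      ]
 [0.54618408 0.15207366 0.01      ]
 [0.57129904 0.43932095 0.01      ]]
[0.189 0.652 0.372] [[0.38, 0.92, -0.0], [0.88, -0.37, 0.29], [0.27, -0.11, -0.96]]
```

View pics/w0.png

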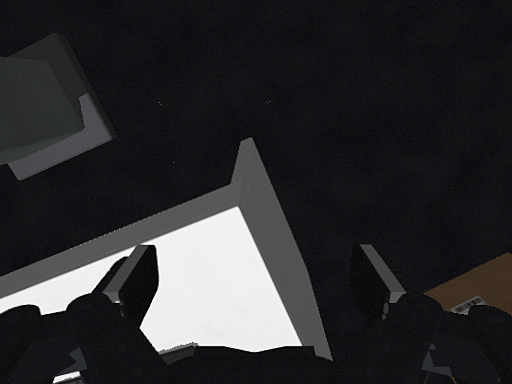

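The wrist view only shows the table corner, so the press is not in frame. The press axis is at (0.5215, 0.344) with a yaw of about −5°, and the box is near (0.50, 0.0) with a yaw of about −8°. I'll move the wrist camera over the press.

```bash
cat >> h.py <<'E'
from scipy.spatial.transform import Rotation as Ro
def go(xyz,yaw,tilt=0,cur=None):
    """tool deltas to a pose; yaw deg (tool down), tilt deg about tool y"""
    from station import env
    o=env.get_obs();R0=Ro.from_euler('xyz',o['tcp_rot']);R1=Ro.from_euler('xyz',[np.pi,0,np.radians(yaw)])*Ro.from_euler('y',tilt,degrees=True)
    d=R0.inv().apply(np.array(xyz)-o['tcp_pos'])*1000;r=(R0.inv()*R1).as_rotvec(degrees=True)
    print('t',round(float(o['time_s']),2),'d',np.round(d,1),'a',np.round(r,1))
E
python3 -c "
from h import *
go([.49,.27,.33],90)"
```

```text
t 0.15 d [-348.9 -237.4 -104.1] a [-0.1  0.1 67.4]
```

```bash
python3 -m creep '[{"dx":-35,"dy":-24,"dz":-40,"az":8},{"dx":-80,"dy":-60,"dz":-80,"az":17},{"dx":-130,"dy":-95,"dz":-104,"az":27},{"dx":-185,"dy":-125,"dz":-104,"az":37},{"dx":-235,"dy":-160,"dz":-104,"az":47}]'; python3 -c "
from h import *
go([.49,.27,.33],90)"
```

```text
t 0.15 d [-348.9 -237.4 -104.1] a [-0.1  0.1 67.4]invalid input
```

```bash
python3 -m creep '[{"dx":-35,"dy":-24,"dz":-40,"ax":0,"ay":0,"az":8,"fingers":-1},{"dx":-80,"dy":-60,"dz":-80,"ax":0,"ay":0,"az":17,"fingers":-1},{"dx":-130,"dy":-95,"dz":-104,"ax":0,"ay":0,"az":27,"fingers":-1},{"dx":-185,"dy":-125,"dz":-104,"ax":0,"ay":0,"az":37,"fingers":-1},{"dx":-235,"dy":-160,"dz":-104,"ax":0,"ay":0,"az":47,"fingers":-1}]'; python3 -c "
from h import *
go([.49,.27,.33],90)"
```

```text
time_s: 0.78
tcp_pos: [0.4111, 0.3909, 0.3308]
tcp_rot: [3.141, -0.001, 1.922]
wrist_force: [1.2, 0.7, 0.1]
grip_width: 0.999
grasp_force: 0.0
t 0.78 d [-140.6   32.5    0.7] a [ 0.1 -0.1 20.1]
```

```bash
python3 -m creep '[{"dx":-40,"dy":15,"dz":0,"ax":0,"ay":0,"az":7,"fingers":-1},{"dx":-85,"dy":30,"dz":0,"ax":0,"ay":0,"az":15,"fingers":-1},{"dx":-120,"dy":35,"dz":0,"ax":0,"ay":0,"az":20,"fingers":-1},{"dx":-120,"dy":35,"dz":0,"ax":0,"ay":0,"az":20,"fingers":-1},{"dx":-120,"dy":35,"dz":0,"ax":0,"ay":0,"az":20,"fingers":-1}]'
python3 - <<'E'
from h import *
w=snap('wrist','w1');cv2.imwrite('pics/w1.png',w['im'][...,::-1])
print(np.round(-w['R'].T@w['t'],3))
E
```

```text
time_s: 1.4
tcp_pos: [0.484, 0.293, 0.3301]
tcp_rot: [-3.141, -0.001, 1.58]
wrist_force: [0.0, 0.6, -0.6]
grip_width: 0.997
grasp_force: 0.0
[0.483 0.368 0.477]
```

View pics/w1.png

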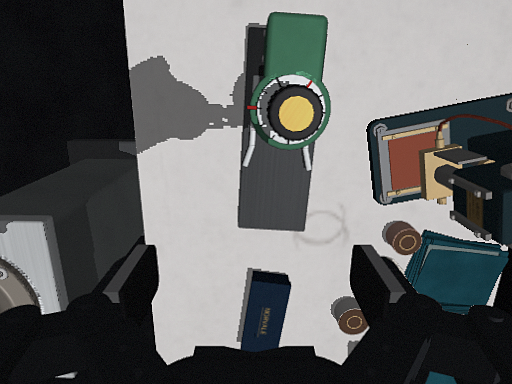

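The wrist view shows the pointer at (250,107), the red zero tick at about (309,84), the cap at (296,113), the bed's front corners at (238,229) and (305,231), and the box top from (254,270) to (290,277) downward. Zero looks about 240° counterclockwise of the pointer, which would be number 8. I'll verify that number and measure the frames.

Run:
```python
from h import *
s,d,w=load('scene0'),load('side0'),load('w1')
b=blobs(w,(10,90,90),(30,255,255),(260,80,335,140))[0];(cu,cv_),_=cv2.minEnclosingCircle(b)
ax=plane(w,(cu,cv_),.173)[0];print('cap',cu,cv_,ax,tri(w,(cu,cv_),s,(194.61,143.83)),tri(w,(cu,cv_),d,(239.01,231.37)))
# foot height: scene ray nearest to axis
o,dd=rays(s,[(195.9,176.5)]);a=np.array([.5215,.3445]);D=dd[0]
t=((a-o[:2])@D[:2])/(D[:2]@D[:2]);print('foot-ish',o+t*D)
# bed front: dark vs table
g=cv2.cvtColor(w['im'],cv2.COLOR_RGB2GRAY)
def sub(row,lo,hi,axis=0):
    l=(g[row,lo:hi] if axis==0 else g[lo:hi,row]).astype(float);gr=np.abs(np.diff(l));i=gr.argmax();sl=slice(max(i-2,0),i+3);return lo+.5+(np.arange(len(gr))[sl]@gr[sl])/gr[sl].sum()
L=[(sub(r,225,255),r) for r in range(180,226,4)];Rr=[(sub(r,295,325),r) for r in range(180,226,4)]
F=[(c,sub(c,220,245,1)) for c in range(245,300,5)]
PL,PR,PF=[plane(w,p,.010)[:,:2] for p in(L,Rr,F)]
for n,P in(('L',PL),('R',PR),('F',PF)):
    v=cv2.fitLine(P.astype(np.float32),cv2.DIST_HUBER,0,.01,.01).ravel();print(n,P.mean(0),np.degrees(np.arctan2(v[1],v[0]))%180)
m=cv2.fitLine(PF.astype(np.float32),cv2.DIST_HUBER,0,.01,.01).ravel()
# box
bb=blobs(w,(95,60,5),(130,255,150),(225,262,300,345),100)[0]
ap=cv2.approxPolyDP(bb,3,True)[:,0];print(ap.tolist());print(np.round(plane(w,ap,.034)[:,:2],4).tolist())
# rim ticks
for th in range(0,360,5):
    t=np.radians(th);P=np.array([[.5215+r*np.cos(t),.3445+r*np.sin(t),.129] for r in(.029,.031,.033)])
    c=P@w['R'].T+w['t'];uv=[(int(round(w['cx']+w['fx']*x/z)),int(round(w['cy']+w['fy']*y/z))) for x,y,z in c]
    print(th,[w['im'][v,u].tolist() for u,v in uv[1:]],end=' | ' if th%15 else '\n')
```

```text
cap 295.7247314453125 113.15730285644531 [0.52058455 0.3435609  0.173     ] (array([0.52098416, 0.34339096, 0.17353116]), array([0.0007157])) (array([0.52104001, 0.34357719, 0.17196788]), array([0.00048229]))
foot-ish [0.52164271 0.34442713 0.0505558 ]
L [0.46067929 0.19898235] 87.01547
R [0.56418558 0.20006248] 86.74324
F [0.5094239  0.15521503] 177.19301
[[253, 271], [241, 344], [278, 344], [290, 288], [287, 275]]
[[0.4839, 0.0967], [0.4654, -0.0411], [0.5265, -0.0404], [0.5415, 0.0672], [0.5359, 0.0902]]
0 [[51, 51, 52], [216, 215, 221]]
5 [[35, 36, 37], [238, 238, 244]] | 10 [[222, 224, 232], [165, 172, 173]] | 15 [[99, 99, 101], [221, 221, 226]]
20 [[235, 237, 239], [147, 163, 158]] | 25 [[123, 123, 125], [93, 89, 92]] | 30 [[230, 230, 234], [106, 118, 113]]
35 [[225, 225, 231], [214, 215, 221]] | 40 [[219, 222, 223], [135, 151, 145]] | 45 [[219, 221, 222], [138, 145, 145]]
50 [[223, 226, 230], [147, 159, 155]] | 55 [[161, 8, 3], [130, 107, 91]] | 60 [[229, 240, 245], [117, 130, 127]]
65 [[218, 222, 224], [114, 122, 120]] | 70 [[222, 223, 228], [209, 205, 212]] | 75 [[222, 224, 
[... 1389 characters left out ...]
0 [[0, 0, 0], [207, 211, 214]] | 265 [[7, 6, 8], [20, 17, 18]] | 270 [[35, 36, 37], [226, 231, 233]]
275 [[18, 17, 19], [146, 149, 150]] | 280 [[44, 43, 45], [101, 103, 104]] | 285 [[41, 42, 43], [79, 80, 82]]
290 [[52, 50, 51], [84, 85, 87]] | 295 [[56, 54, 56], [46, 47, 46]] | 300 [[53, 53, 54], [38, 39, 38]]
305 [[46, 45, 47], [29, 28, 30]] | 310 [[57, 55, 59], [25, 23, 25]] | 315 [[57, 57, 59], [17, 18, 19]]
320 [[59, 60, 61], [60, 59, 64]] | 325 [[59, 58, 59], [11, 12, 12]] | 330 [[59, 59, 60], [23, 22, 25]]
335 [[56, 55, 57], [44, 43, 44]] | 340 [[56, 55, 56], [164, 164, 172]] | 345 [[47, 45, 47], [175, 175, 183]]
350 [[36, 35, 37], [178, 178, 184]] | 355 [[11, 10, 13], [26, 23, 26]] |
```

The sleeve reads 8: the red tick is at 56° with the pointer at 177°, and the long black ticks at 117° and 267° agree. The foot is therefore already high enough and no winding up is needed. The press origin is (0.521, 0.344) with a yaw of −3.1°. I'll hover over the box next.

```bash
python3 -c "
from h import *
go([.50,-.03,.27],82.4)"
```

```text
t 1.45 d [-323.7   12.9   59.9] a [-0.  -0.   8.2]
```

```bash
python3 -m creep '[{"dx":-60,"dy":3,"dz":5,"ax":0,"ay":0,"az":2,"fingers":-1},{"dx":-120,"dy":6,"dz":20,"ax":0,"ay":0,"az":4,"fingers":-1},{"dx":-180,"dy":9,"dz":35,"ax":0,"ay":0,"az":6,"fingers":-1},{"dx":-240,"dy":12,"dz":50,"ax":0,"ay":0,"az":8,"fingers":-1},{"dx":-295,"dy":12,"dz":60,"ax":0,"ay":0,"az":8,"fingers":-1}]'; 
python3 -m creep '[{"dx":0,"dy":0,"dz":0,"ax":0,"ay":0,"az":0,"fingers":-1},{"dx":0,"dy":0,"dz":0,"ax":0,"ay":0,"az":0,"fingers":-1},{"dx":0,"dy":0,"dz":0,"ax":0,"ay":0,"az":0,"fingers":-1},{"dx":0,"dy":0,"dz":0,"ax":0,"ay":0,"az":0,"fingers":-1},{"dx":0,"dy":0,"dz":0,"ax":0,"ay":0,"az":0,"fingers":-1}]'
python3 - <<'E'
from h import *
w=snap('wrist','w2');cv2.imwrite('pics/w2.png',w['im'][...,::-1])
print(np.round(-w['R'].T@w['t'],3))
E
```

```text
time_s: 2.08
tcp_pos: [0.4986, -0.0032, 0.2697]
tcp_rot: [-3.141, -0.0, 1.441]
wrist_force: [0.9, 0.3, -0.1]
grip_width: 1.002
grasp_force: 0.0
time_s: 2.7
tcp_pos: [0.499, -0.0019, 0.2702]
tcp_rot: [3.142, -0.0, 1.44]
wrist_force: [0.5, 0.5, -0.1]
grip_width: 1.001
grasp_force: 0.0
[0.508 0.072 0.417]
```

View pics/w2.png

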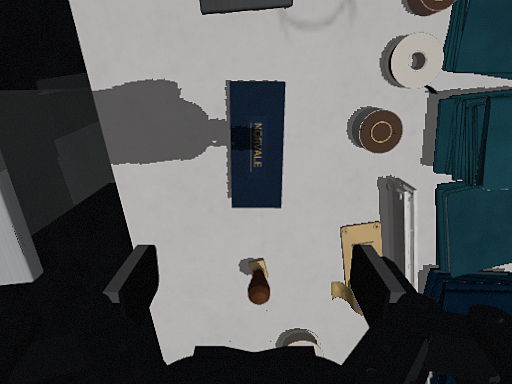

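The box top is clear here, with corners at about (231,81), (285,82), (282,208) and (233,207). The stamp is at (258,275), just beyond the near end, the spool is at (415,60), and the bed front is at (245,12).

Run:
```python
from h import *
w,s,d=load('w2'),load('scene0'),load('side0')
g=w['im'].astype(float)
bri=g[...,0]  # red channel: box low, paper high
def edge(line,lo):
    gr=np.abs(np.diff(line));i=gr.argmax();sl=slice(max(i-2,0),i+3);return lo+.5+(np.arange(len(gr))[sl]@gr[sl])/gr[sl].sum()
E={'R':[(edge(bri[r,272:296],272),r) for r in range(92,200,6)],
'L':[(edge(bri[r,222:242],222),r) for r in range(160,204,4)],
'F':[(c,edge(bri[70:92,c],70)) for c in range(238,280,4)],
'N':[(c,edge(bri[198:216,c],198)) for c in range(240,276,4)]}
ln={}
for k,p in E.items():
    P=plane(w,p,.034)[:,:2].astype(np.float32);v=cv2.fitLine(P,cv2.DIST_HUBER,0,.01,.01).ravel();ln[k]=v;print(k,np.median(np.array(p),0),v[2:],np.degrees(np.arctan2(v[1],v[0]))%180)
def X(a,b):
    a,b=ln[a],ln[b];t=np.linalg.solve(np.c_[a[:2],-b[:2]],b[2:]-a[2:]);return a[2:]+t[0]*a[:2]
C={k:X(*k) for k in('RF','RN','LF','LN')};print({k:np.round(v,4) for k,v in C.items()})
print('centre',np.mean(list(C.values()),0),'w',np.linalg.norm(C['RN']-C['LN']),'l',np.linalg.norm(C['RF']-C['RN']))
# height: triangulate near-right top corner / far-right top corner with scene & side
def proj(c,X):
    q=c['R']@X+c['t'];K=np.array([[c['fx'],0,c['cx']],[0,c['fy'],c['cy']],[0,0,1]],float)
    return cv2.projectPoints(np.array([X],float),cv2.Rodrigues(c['R'])[0],c['t'],K,np.array([float(c['k1']),0,0,0]))[0].ravel()
for k,us,ud in(('RF',(244,210),(263,215)),('RN',(267,232),(279,196))):
    u=proj(w,np.r_[C[k],.034]);print(k,tri(w,u,s,us),tri(w,u,d,ud))
hh=blobs(w,(0,100,30),(15,255,180),(240,258,275,308),20)
for q in hh:print('stamp',cv2.boundingRect(q))
print('stamp base',plane(w,[(258,263),(250,268)],.0),'top',plane(w,[(259,293)],.07))
print('box home', np.array([.521,.344])+Ro.from_euler('z',-3.1,degrees=True).apply([0,-.04,0])[:2])
```

```text
R [282.75256445 143.        ] [0.53379923 0.00619267] 82.150734
L [227.25524476 180.        ] [ 0.46240792 -0.03044292] 80.93026
F [258.          80.30434783] [0.5146984  0.07594232] 171.49765
N [256.         207.27941176] [ 0.49208257 -0.07201768] 172.66031
{'RF': array([0.5428, 0.0717], dtype=float32), 'RN': array([ 0.5225, -0.0759], dtype=float32), 'LF': array([0.4802, 0.0811], dtype=float32), 'LN': array([ 0.4565, -0.0674], dtype=float32)}
centre [0.5005072  0.00236654] w 0.06651973 l 0.1490655
RF (array([0.54330623, 0.07167455, 0.02971301]), array([0.00014473])) (array([0.53982606, 0.07100367, 0.03310676]), array([0.00447245]))
RN (array([ 0.52128642, -0.07554321,  0.03276668]), array([0.00207544])) (array([ 0.52138069, -0.08096535,  0.02235712]), array([0.00227067]))
stamp (248, 281, 22, 23)
stamp base [[ 0.48265997 -0.1690313   0.        ]
 [ 0.47031474 -0.1755615   0.        ]] top [[ 0.48299299 -0.16977421  0.07      ]]
box home [0.51883685 0.30405853]
```

The box centre is (0.502, 0.002) with a yaw of −7.85°, and the lid height is confirmed at about 33 mm. I'll grasp it near the −y end with a 12° backward tilt so the gripper stays clear of the head.

```bash
python3 -c "
from h import *
go([.4941,-.0555,.1],82.15,12)"
```

```text
t 2.75 d [-53.5   2.1 170.2] a [-0.  12.   0.3]
```

```bash
python3 -m creep '[{"dx":-18,"dy":1,"dz":55,"ax":0,"ay":4,"az":0.3,"fingers":-1},{"dx":-36,"dy":2,"dz":110,"ax":0,"ay":8,"az":0.3,"fingers":-1},{"dx":-53,"dy":2,"dz":160,"ax":0,"ay":12,"az":0.3,"fingers":-1},{"dx":-53,"dy":2,"dz":170,"ax":0,"ay":12,"az":0.3,"fingers":-1},{"dx":-53.5,"dy":2,"dz":170,"ax":0,"ay":12,"az":0.3,"fingers":-1}]'; python3 -c "
from h import *
go([.4941,-.0555,.032],82.15,12)"
```

```text
time_s: 3.38
tcp_pos: [0.4939, -0.0556, 0.1]
tcp_rot: [-3.14, -0.209, 1.433]
wrist_force: [0.4, -0.2, 0.2]
grip_width: 1.0
grasp_force: 0.0
t 3.38 d [-14.    0.3  66.6] a [-0.1  0.  -0. ]
```

```bash
python3 -m creep '[{"dx":-5,"dy":0,"dz":25,"ax":0,"ay":0,"az":0,"fingers":-1},{"dx":-10,"dy":0,"dz":48,"ax":0,"ay":0,"az":0,"fingers":-1},{"dx":-14,"dy":0,"dz":66.5,"ax":0,"ay":0,"az":0,"fingers":-1},{"dx":-14,"dy":0,"dz":66.5,"ax":0,"ay":0,"az":0,"fingers":-1},{"dx":-14,"dy":0,"dz":66.5,"ax":0,"ay":0,"az":0,"fingers":0.2}]' 50
python3 -m creep '[{"dx":0,"dy":0,"dz":0,"ax":0,"ay":0,"az":0,"fingers":1},{"dx":0,"dy":0,"dz":0,"ax":0,"ay":0,"az":0,"fingers":1},{"dx":0,"dy":0,"dz":0,"ax":0,"ay":0,"az":0,"fingers":1},{"dx":0,"dy":0,"dz":0,"ax":0,"ay":0,"az":0,"fingers":1},{"dx":0,"dy":0,"dz":0,"ax":0,"ay":0,"az":0,"fingers":1}]' 50
python3 -c "
from h import *
go([.4941,-.0555,.08],82.15,12)"
```

```text
time_s: 4.0
tcp_pos: [0.4947, -0.0556, 0.0332]
tcp_rot: [3.141, -0.21, 1.434]
wrist_force: [-0.1, -0.5, 0.2]
grip_width: 0.818
grasp_force: 0.0
time_s: 4.62
tcp_pos: [0.4938, -0.0558, 0.0323]
tcp_rot: [-3.141, -0.209, 1.433]
wrist_force: [0.4, 0.5, 0.2]
grip_width: 0.0
grasp_force: 0.0
t 4.62 d [ 10.3   0.2 -46.6] a [-0. -0. -0.]
```

Run:
```python
from h import *
a=snap('wrist','w3');b=snap('side','s3');c=snap('scene','c3')
f=lambda i,x0,y0,x1,y1:cv2.resize(i['im'][y0:y1,x0:x1,::-1],(400,300),interpolation=2)
cv2.imwrite('pics/m3.png',np.vstack([np.hstack([f(a,0,0,512,384),f(c,200,130,300,260)]),np.hstack([f(b,235,180,315,240),f(a,180,180,340,300)])]))
```

```text
(no output)
```

View pics/m3.png

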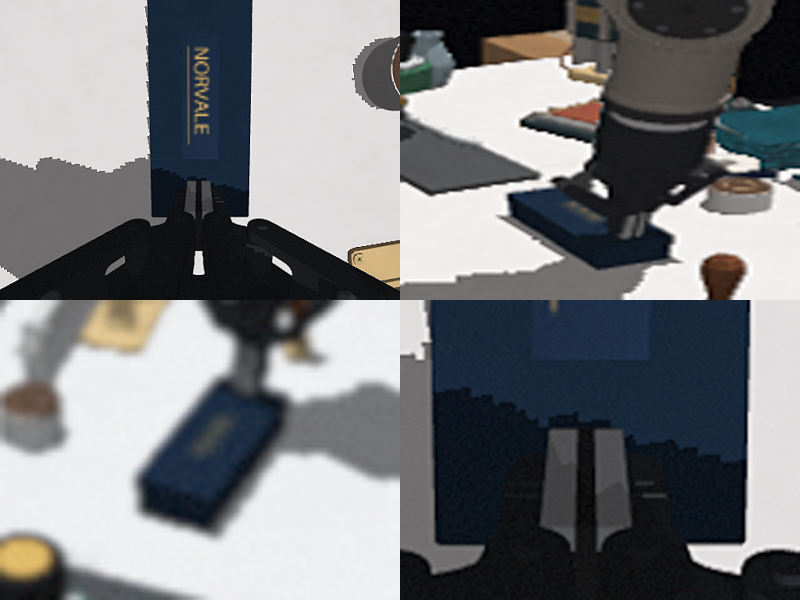

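The fingers have shut above the lid: the tips are at about (200,180) in the wrist panel, over the near end of the box. The box itself has not moved. I'll measure the real height of the tips against the lid.

Run:
```python
from h import *
a=load('w3')
def pt(u,v):
    o,d=rays(a,[(u,v)]);return np.round(o+d[0]*a['d'][v,u],4)
for u,v in((248,235),(262,235),(248,245),(262,250),(230,120),(290,120),(250,120),(205,120),(170,60)):print(u,v,pt(u,v))
c=load('c3')
# tip in scene: crop px (628,232)->
tips=(200+(628-400)/4,130+235*130/300);tw=(255,231)
print(tips,tri(c,tips,a,tw))
```

```text
248 235 [ 0.492  -0.0478  0.0465]
262 235 [ 0.4981 -0.0486  0.0466]
248 245 [ 0.4919 -0.0498  0.0559]
262 250 [ 0.4974 -0.0516  0.0599]
230 120 [0.4904 0.0049 0.0327]
290 120 [0.5185 0.001  0.0333]
250 120 [0.4998 0.0036 0.0327]
205 120 [0.4788 0.0065 0.0333]
170 60 [ 4.597e-01  4.670e-02 -3.000e-04]
(257.0, 231.83333333333331) (array([ 0.49767782, -0.05245425,  0.02886722]), array([0.00495423]))
```

```bash
python3 -m creep '[{"dx":0,"dy":0,"dz":0,"ax":0,"ay":0,"az":0,"fingers":-0.65},{"dx":0,"dy":0,"dz":0,"ax":0,"ay":0,"az":0,"fingers":-0.65},{"dx":0,"dy":0,"dz":0,"ax":0,"ay":0,"az":0,"fingers":-0.65},{"dx":0,"dy":0,"dz":0,"ax":0,"ay":0,"az":0,"fingers":-0.65},{"dx":0,"dy":0,"dz":0,"ax":0,"ay":0,"az":0,"fingers":-0.65}]'
python3 - <<'E'
from h import *
b=snap('wrist','w4')
for n,c in(('w3',range(245,256,5)),('w4',range(100,420,1))):
    a=load(n);T=a['R'];out=[]
    H,W=a['d'].shape;vv,uu=np.mgrid[150:384,0:512]
    o,d=rays(a,np.c_[uu.ravel(),vv.ravel()]);P=o+d*a['d'][150:384].reshape(-1,1)
    # tool frame
    R1=Ro.from_euler('xyz',[np.pi,0,np.radians(82.15)])*Ro.from_euler('y',12,degrees=True)
    Q=R1.inv().apply(P-np.array([.4938,-.0558,.0323]))*1000
    near=(a['d'][150:384].ravel()<.19)&(a['d'][150:384].ravel()>0)&(abs(Q[:,0])<30)
    Q=Q[near];U=np.c_[uu.ravel(),vv.ravel()][near]
    k=np.argsort(-Q[:,2])[:400:25]
    print(n,near.sum(),[ (U[i].tolist(),np.round(Q[i],0).tolist()) for i in k])
E
```

```text
time_s: 5.4
tcp_pos: [0.4939, -0.0558, 0.0323]
tcp_rot: [-3.141, -0.209, 1.434]
wrist_force: [0.3, -0.5, -0.1]
grip_width: 0.829
grasp_force: 0.0
w3 48612 [([385, 171], [27.0, 75.0, 37.0]), ([194, 183], [29.0, -29.0, 6.0]), ([306, 182], [30.0, 25.0, 6.0]), ([316, 185], [28.0, 30.0, 6.0]), ([227, 185], [28.0, -13.0, 6.0]), ([312, 182], [30.0, 28.0, 6.0]), ([211, 184], [29.0, -21.0, 6.0]), ([224, 198], [22.0, -15.0, 6.0]), ([312, 186], [28.0, 28.0, 6.0]), ([243, 185], [28.0, -6.0, 6.0]), ([317, 191], [25.0, 30.0, 5.0]), ([290, 185], [28.0, 17.0, 5.0]), ([255, 182], [30.0, 0.0, 5.0]), ([283, 188], [27.0, 14.0, 5.0]), ([265, 184], [29.0, 5.0, 5.0]), ([306, 197], [22.0, 25.0, 5.0])]
w4 49342 [([99, 172], [27.0, -90.0, 37.0]), ([195, 188], [27.0, -29.0, 6.0]), ([227, 182], [30.0, -13.0, 6.0]), ([200, 186], [28.0, -26.0, 6.0]), ([226, 184], [29.0, -14.0, 6.0]), ([280, 191], [25.0, 12.0, 6.0]), ([205, 182], [30.0, -24.0, 6.0]), ([288, 190], [26.0, 16.0, 6.0]), ([285, 187], [27.0, 15.0, 6.0]), ([264, 183], [29.0, 5.0, 6.0]), ([269, 182], [30.0, 7.0, 6.0]), ([216, 185], [28.0, -19.0, 5.0]), ([237, 184], [29.0, -8.0, 5.0]), ([226, 188], [27.0, -14.0, 5.0]), ([229, 185], [28.0, -12.0, 5.0]), ([207, 190], [26.0, -23.0, 5.0])]
```

Run:
```python
from h import *
R1=Ro.from_euler('xyz',[np.pi,0,np.radians(82.15)])*Ro.from_euler('y',12,degrees=True)
for n in('w3','w4'):
    a=load(n);vv,uu=np.mgrid[150:384,0:512]
    o,d=rays(a,np.c_[uu.ravel(),vv.ravel()]);z=a['d'][150:384].ravel();P=o+d*z[:,None]
    Q=R1.inv().apply(P-np.array([.4938,-.0558,.0323]))*1000
    m=(z>0)&(P[:,2]>.037)&(abs(Q[:,1])<60)&(abs(Q[:,0])<40)
    Q=Q[m];U=np.c_[uu.ravel(),vv.ravel()][m]
    for side in(-1,1):
        S=Q[:,1]*side>0;k=np.argsort(-Q[S][:,2])[:60:12]
        print(n,side,[(U[S][i].tolist(),np.round(Q[S][i],1).tolist()) for i in k])
```

```text
w3 -1 [([248, 232], [9.9, -3.0, -8.0]), ([246, 232], [10.3, -3.9, -8.9]), ([245, 234], [9.9, -4.3, -10.1]), ([238, 242], [6.2, -7.5, -10.7]), ([242, 234], [10.3, -5.6, -11.1])]
w3 1 [([260, 232], [9.7, 2.5, -7.5]), ([264, 232], [10.6, 4.3, -9.5]), ([258, 234], [9.9, 1.6, -10.2]), ([276, 242], [6.2, 9.7, -10.8]), ([269, 242], [6.5, 6.5, -11.3])]
w4 -1 [([178, 272], [-8.9, -35.6, -11.5]), ([178, 274], [-9.3, -35.4, -12.7]), ([176, 248], [4.5, -35.2, -13.4]), ([177, 274], [-8.4, -35.5, -14.0]), ([176, 255], [1.6, -35.2, -14.5])]
w4 1 [([331, 255], [0.1, 35.0, -11.6]), ([332, 243], [6.7, 34.7, -12.7]), ([332, 256], [0.5, 35.1, -13.3]), ([332, 255], [1.3, 34.9, -13.9]), ([333, 241], [8.5, 34.7, -14.4])]
```

Measured from the images, the shut tips end about 8 mm behind the reported TCP, and about 11 mm behind it at 70 mm opening. That contradicts the stated 22 mm ahead. I'll trust the measurement and descend a further 28 mm.

```bash
python3 -m creep '[{"dx":0,"dy":0,"dz":0,"ax":0,"ay":0,"az":0,"fingers":-1},{"dx":0,"dy":0,"dz":0,"ax":0,"ay":0,"az":0,"fingers":-1},{"dx":0,"dy":0,"dz":10,"ax":0,"ay":0,"az":0,"fingers":-1},{"dx":0,"dy":0,"dz":20,"ax":0,"ay":0,"az":0,"fingers":-1},{"dx":0,"dy":0,"dz":28.5,"ax":0,"ay":0,"az":0,"fingers":-1}]' 50
python3 -m creep '[{"dx":0,"dy":0,"dz":0,"ax":0,"ay":0,"az":0,"fingers":1},{"dx":0,"dy":0,"dz":0,"ax":0,"ay":0,"az":0,"fingers":1},{"dx":0,"dy":0,"dz":0,"ax":0,"ay":0,"az":0,"fingers":1},{"dx":0,"dy":0,"dz":0,"ax":0,"ay":0,"az":0,"fingers":1},{"dx":0,"dy":0,"dz":0,"ax":0,"ay":0,"az":0,"fingers":1}]' 50
```

```text
time_s: 6.08
tcp_pos: [0.4943, -0.0497, 0.0034]
tcp_rot: [-3.14, -0.209, 1.433]
wrist_force: [-0.1, -0.4, 0.3]
grip_width: 0.998
grasp_force: 0.0
time_s: 6.7
tcp_pos: [0.4947, -0.05, 0.0044]
tcp_rot: [-3.141, -0.209, 1.433]
wrist_force: [0.5, 0.2, -1.4]
grip_width: 0.713
grasp_force: 54.4
```

The box is gripped at 60.6 mm with 54 N. I'll lift it and compute the carry.

```bash
cat >> h.py <<'E'
def gbox(py,z,px=0,yaw=-3.1):
    """deltas bringing gripped box centre to press (px,py), TCP height z"""
    r=Ro.from_euler('z',yaw,degrees=True)
    t=np.array([.521,.344,0])+r.apply([px,py-.0526,0]);go([t[0],t[1],z],90+yaw,12)
E
python3 -m creep '[{"dx":4,"dy":0,"dz":-20,"ax":0,"ay":0,"az":0,"fingers":1},{"dx":8,"dy":0,"dz":-40,"ax":0,"ay":0,"az":0,"fingers":1},{"dx":15,"dy":0,"dz":-70,"ax":0,"ay":0,"az":0,"fingers":1},{"dx":15,"dy":0,"dz":-70,"ax":0,"ay":0,"az":0,"fingers":1},{"dx":15,"dy":0,"dz":-70,"ax":0,"ay":0,"az":0,"fingers":1}]' 60
python3 -c "
from h import *
gbox(-.15,.075)"
```

```text
time_s: 7.32
tcp_pos: [0.4943, -0.0495, 0.0754]
tcp_rot: [-3.14, -0.21, 1.434]
wrist_force: [0.4, 0.6, -3.2]
grip_width: 0.712
grasp_force: 69.5
t 7.33 d [187.3 -10.4  40.3] a [ 0.9 -0.  -4.6]
```

```bash
python3 -m creep '[{"dx":30,"dy":-2,"dz":6,"ax":0.2,"ay":0,"az":-1,"fingers":1},{"dx":75,"dy":-4,"dz":16,"ax":0.4,"ay":0,"az":-2,"fingers":1},{"dx":120,"dy":-7,"dz":26,"ax":0.6,"ay":0,"az":-3,"fingers":1},{"dx":165,"dy":-9,"dz":35.5,"ax":0.8,"ay":0,"az":-4,"fingers":1},{"dx":187,"dy":-10.4,"dz":40.3,"ax":0.9,"ay":0,"az":-4.6,"fingers":1}]'
python3 -m creep '[{"dx":0,"dy":0,"dz":0,"ax":0,"ay":0,"az":0,"fingers":1},{"dx":0,"dy":0,"dz":0,"ax":0,"ay":0,"az":0,"fingers":1},{"dx":0,"dy":0,"dz":0,"ax":0,"ay":0,"az":0,"fingers":1},{"dx":0,"dy":0,"dz":0,"ax":0,"ay":0,"az":0,"fingers":1},{"dx":0,"dy":0,"dz":0,"ax":0,"ay":0,"az":0,"fingers":1}]'
python3 - <<'E'
from h import *
gbox(-.14,.020)
w=snap('wrist','w5');s=snap('scene','c5')
cv2.imwrite('pics/m5.png',np.hstack([cv2.resize(w['im'],(400,300)),cv2.resize(s['im'][120:240,150:310],(400,300),interpolation=2)])[...,::-1])
E
```

```text
time_s: 7.95
tcp_pos: [0.5095, 0.1438, 0.0742]
tcp_rot: [-3.14, -0.209, 1.519]
wrist_force: [0.0, -0.4, -2.2]
grip_width: 0.707
grasp_force: 69.5
time_s: 8.57
tcp_pos: [0.5107, 0.1405, 0.0755]
tcp_rot: [3.141, -0.209, 1.515]
wrist_force: [0.1, -0.0, -0.9]
grip_width: 0.709
grasp_force: 69.5
t 8.57 d [-0.7 -0.8 56.6] a [ 0.1  0.  -0.1]
```

View pics/m5.png

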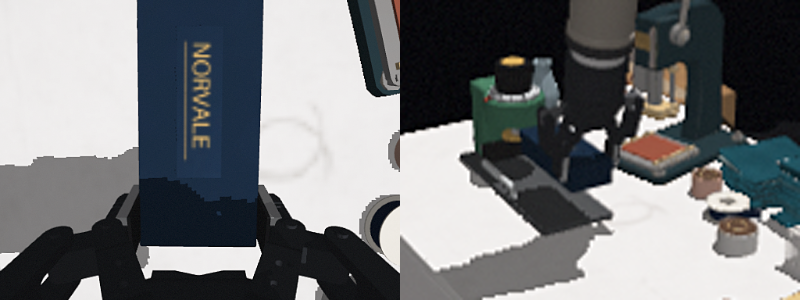

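The box is held level, with its left edge at about u=177 and right edge at about u=338 in the wrist image. I'll check its centreline against the press axis before lowering.

```bash
cat >> h.py <<'E'
def boxline(w,rows,lo=120,hi=400,zt=None):
    r=w['im'][...,0].astype(float);Z=[];L=[];Rr=[]
    for v in rows:
        m=w['d'][v];u=np.arange(512);mid=258
        g=np.abs(np.diff(m.astype(float)));gi=np.where(g>.02)[0]
        l=gi[gi<mid];rr=gi[gi>mid]
        if len(l) and len(rr) : L.append((l[-1]+.5,v));Rr.append((rr[0]+.5,v))
        o,d=rays(w,[(mid,v)]);Z.append((o+d[0]*m[mid])[2])
    z=np.median(Z) if zt is None else zt;out=[]
    Ri=Ro.from_euler('z',3.1,degrees=True)
    for p in(L,Rr):
        P=Ri.apply(plane(w,p,z)-np.array([.521,.344,0]));out.append(P)
        f=np.polyfit(P[:,1],P[:,0],1);print('edge x mm',np.round(P[:,0].mean()*1e3,1),'slope mrad',np.round(-f[0]*1e3,1),end=' ')
    print('z',round(z,4),'top slope mm',np.round(np.ptp(np.polyval(np.polyfit(range(len(Z)),Z,1),[0,len(Z)]))*1e3,1),'mid x',np.round((out[0][:,0].mean()+out[1][:,0].mean())*500,2),'width',np.round((out[1][:,0].mean()-out[0][:,0].mean())*1e3,1))
E
python3 - <<'E'
from h import *
w=load('w5');boxline(w,range(10,220,5))
# front end in scene/side not needed; near end row
m=w['d'][:,258];i=[k for k in range(280,383) if abs(float(m[k+1]-m[k]))>.02];print(i[:5])
if i:
    Ri=Ro.from_euler('z',3.1,degrees=True);print('near end press',Ri.apply(plane(w,[(258,i[0])],.109)-np.array([.521,.344,0])))
E
```

```text
edge x mm -25.3 slope mrad 133.2 edge x mm 25.5 slope mrad 99.4 z 0.1046 top slope mm 0.8 mid x 0.13 width 50.8
[315, 351]
near end press [[ 0.0018949  -0.22371399  0.109     ]]
```

```bash
python3 - <<'E'
import re
t=open('h.py').read()
t=t.replace("f=np.polyfit(P[:,1],P[:,0],1)","k=abs(P[:,0]-np.median(P[:,0]))<.005;P=P[k];out[-1]=P;f=np.polyfit(P[:,1],P[:,0],1);print(len(P),end=' ')")
open('h.py','w').write(t)
E
python3 - <<'E'
from h import *
w=load('w5');boxline(w,range(10,220,5))
gbox(-.14,.0155)
E
```

```text
33 edge x mm -29.6 slope mrad -7.3 29 edge x mm 31.0 slope mrad -23.2 z 0.1046 top slope mm 0.8 mid x 0.73 width 60.6
t 8.68 d [-1.9 -0.7 60.9] a [ 0.1 -0.  -0.1]
```

```bash
python3 -m creep '[{"dx":0,"dy":-0.5,"dz":16,"ax":0,"ay":0,"az":-0.3,"fingers":1},{"dx":0,"dy":-0.7,"dz":32,"ax":0,"ay":0,"az":-0.6,"fingers":1},{"dx":-1,"dy":-0.7,"dz":48,"ax":0,"ay":0,"az":-0.6,"fingers":1},{"dx":-2,"dy":-0.7,"dz":58,"ax":0,"ay":0,"az":-0.6,"fingers":1},{"dx":-2,"dy":-0.7,"dz":61,"ax":0,"ay":0,"az":-0.6,"fingers":1}]'
python3 -m creep '[{"dx":0,"dy":0,"dz":0,"ax":0,"ay":0,"az":0,"fingers":1},{"dx":0,"dy":0,"dz":0,"ax":0,"ay":0,"az":0,"fingers":1},{"dx":0,"dy":0,"dz":0,"ax":0,"ay":0,"az":0,"fingers":1},{"dx":0,"dy":0,"dz":0,"ax":0,"ay":0,"az":0,"fingers":1},{"dx":0,"dy":0,"dz":0,"ax":0,"ay":0,"az":0,"fingers":1}]'
python3 - <<'E'
from h import *
gbox(-.06,.0155)
w=snap('wrist','w6');boxline(w,range(10,220,5),zt=.045)
E
```

```text
time_s: 9.3
tcp_pos: [0.51, 0.1516, 0.0144]
tcp_rot: [3.14, -0.209, 1.526]
wrist_force: [-4.0, -5.1, 11.3]
grip_width: 0.714
grasp_force: 71.3
time_s: 9.93
tcp_pos: [0.5106, 0.1519, 0.0155]
tcp_rot: [3.138, -0.21, 1.526]
wrist_force: [0.1, -0.3, -1.9]
grip_width: 0.714
grasp_force: 69.4
t 9.93 d [78.1  0.7 16.6] a [ 0.1 -0.   0.5]
30 edge x mm -30.9 slope mrad 2.5 31 edge x mm 29.7 slope mrad 7.8 z 0.045 top slope mm 0.1 mid x -0.61 width 60.6
```

```bash
python3 -m creep '[{"dx":8,"dy":0,"dz":1.7,"ax":0,"ay":0,"az":0,"fingers":1},{"dx":16,"dy":0.2,"dz":3.4,"ax":0,"ay":0,"az":0.2,"fingers":1},{"dx":24,"dy":0.2,"dz":5.1,"ax":0,"ay":0,"az":0.2,"fingers":1},{"dx":32,"dy":0.4,"dz":6.8,"ax":0,"ay":0,"az":0.2,"fingers":1},{"dx":40,"dy":0.4,"dz":8.5,"ax":0,"ay":0,"az":0.2,"fingers":1}]'
python3 -m creep '[{"dx":8,"dy":0,"dz":1.7,"ax":0,"ay":0,"az":0,"fingers":1},{"dx":16,"dy":0,"dz":3.4,"ax":0,"ay":0,"az":0,"fingers":1},{"dx":24,"dy":0,"dz":5.1,"ax":0,"ay":0,"az":0,"fingers":1},{"dx":32,"dy":0,"dz":6.8,"ax":0,"ay":0,"az":0,"fingers":1},{"dx":40,"dy":0,"dz":8.5,"ax":0,"ay":0,"az":0,"fingers":1}]'
python3 - <<'E'
from h import *
gbox(-.040,.0155)
from station import env
print(env.get_obs()['wrist_force'])
w=snap('wrist','w7');cv2.imwrite('pics/w7.png',w['im'][...,::-1])
E
```

```text
time_s: 10.6
tcp_pos: [0.5128, 0.1934, 0.0154]
tcp_rot: [3.139, -0.209, 1.523]
wrist_force: [-0.3, 0.1, -1.6]
grip_width: 0.709
grasp_force: 69.4
time_s: 11.22
tcp_pos: [0.5148, 0.234, 0.0154]
tcp_rot: [3.139, -0.209, 1.523]
wrist_force: [-0.1, 0.5, -2.0]
grip_width: 0.713
grasp_force: 69.4
t 11.22 d [17.2  0.4  3.5] a [ 0.1 -0.   0.3]
[-0.08830547  0.51577205 -2.02635771]
```

View pics/w7.png

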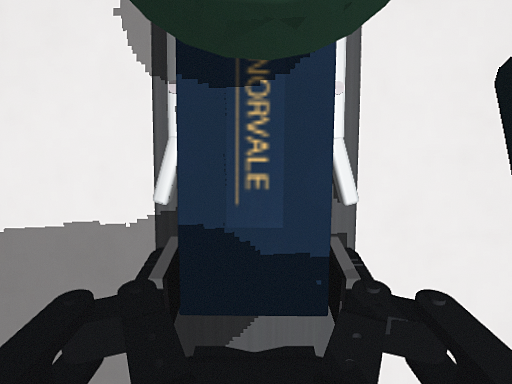

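The box sits between the guides (inner edges at about u=172 and u=337) with its front under the head. The flare ends at (162,200) and (350,200) are just ahead of the fingertips, which should pass about 5 mm above them. I'll advance slowly while watching the force.

```bash
python3 -m creep '[{"dx":3,"dy":0.1,"dz":0.6,"ax":0,"ay":0,"az":0.1,"fingers":1},{"dx":6,"dy":0.2,"dz":1.2,"ax":0,"ay":0,"az":0.2,"fingers":1},{"dx":8,"dy":0.3,"dz":1.7,"ax":0,"ay":0,"az":0.3,"fingers":1},{"dx":10,"dy":0.3,"dz":2.1,"ax":0,"ay":0,"az":0.3,"fingers":1},{"dx":11.5,"dy":0.3,"dz":2.4,"ax":0,"ay":0,"az":0.3,"fingers":1}]'
python3 -m creep '[{"dx":1,"dy":0,"dz":0.2,"ax":0,"ay":0,"az":0,"fingers":1},{"dx":1.5,"dy":0,"dz":0.3,"ax":0,"ay":0,"az":0,"fingers":1},{"dx":2,"dy":0,"dz":0.4,"ax":0,"ay":0,"az":0,"fingers":1},{"dx":2.5,"dy":0,"dz":0.5,"ax":0,"ay":0,"az":0,"fingers":1},{"dx":3,"dy":0,"dz":0.6,"ax":0,"ay":0,"az":0,"fingers":1}]'
python3 -c "
from h import *
gbox(-.040,.0155)"
```

```text
time_s: 11.9
tcp_pos: [0.5157, 0.2453, 0.0154]
tcp_rot: [3.14, -0.209, 1.517]
wrist_force: [-0.4, -0.3, -2.5]
grip_width: 0.711
grasp_force: 69.4
time_s: 12.52
tcp_pos: [0.5158, 0.2483, 0.0154]
tcp_rot: [3.14, -0.209, 1.517]
wrist_force: [0.3, 0.1, -1.7]
grip_width: 0.714
grasp_force: 69.4
t 12.53 d [3.2 0.  0.6] a [0.1 0.  0. ]
```

```bash
python3 -m creep '[{"dx":0.5,"dy":0,"dz":0.1,"ax":0,"ay":0,"az":0,"fingers":1},{"dx":1,"dy":0,"dz":0.2,"ax":0,"ay":0,"az":0,"fingers":1},{"dx":1.5,"dy":0,"dz":0.3,"ax":0,"ay":0,"az":0,"fingers":1},{"dx":2,"dy":0,"dz":0.4,"ax":0,"ay":0,"az":0,"fingers":1},{"dx":2.5,"dy":0,"dz":0.5,"ax":0,"ay":0,"az":0,"fingers":1}]'
python3 -m creep '[{"dx":0.5,"dy":0,"dz":0.1,"ax":0,"ay":0,"az":0,"fingers":1},{"dx":0.8,"dy":0,"dz":0.2,"ax":0,"ay":0,"az":0,"fingers":1},{"dx":1,"dy":0,"dz":0.2,"ax":0,"ay":0,"az":0,"fingers":1},{"dx":1,"dy":0,"dz":0.2,"ax":0,"ay":0,"az":0,"fingers":1},{"dx":1,"dy":0,"dz":0.2,"ax":0,"ay":0,"az":0,"fingers":1}]'
```

```text
time_s: 13.15
tcp_pos: [0.5159, 0.2509, 0.0155]
tcp_rot: [3.14, -0.209, 1.517]
wrist_force: [0.6, -0.0, -1.7]
grip_width: 0.71
grasp_force: 69.4
time_s: 13.78
tcp_pos: [0.5159, 0.2512, 0.0154]
tcp_rot: [3.141, -0.209, 1.517]
wrist_force: [-0.1, -4.5, -1.5]
grip_width: 0.71
grasp_force: 69.4
```

The stop was met with 4.5 N at the expected position. I'll lower the last millimetre, release, and retreat.

```bash
python3 -m creep '[{"dx":-0.1,"dy":0,"dz":0.6,"ax":0,"ay":0,"az":0,"fingers":1},{"dx":-0.2,"dy":0,"dz":1.1,"ax":0,"ay":0,"az":0,"fingers":1},{"dx":-0.2,"dy":0,"dz":1.1,"ax":0,"ay":0,"az":0,"fingers":0},{"dx":-0.2,"dy":0,"dz":1.1,"ax":0,"ay":0,"az":0,"fingers":-1},{"dx":-0.2,"dy":0,"dz":1.1,"ax":0,"ay":0,"az":0,"fingers":-1}]'
python3 -m creep '[{"dx":0,"dy":0,"dz":0,"ax":0,"ay":0,"az":0,"fingers":-1},{"dx":0,"dy":0,"dz":0,"ax":0,"ay":0,"az":0,"fingers":-1},{"dx":-3,"dy":0,"dz":-15,"ax":0,"ay":0,"az":0,"fingers":-1},{"dx":-10,"dy":0,"dz":-50,"ax":0,"ay":0,"az":0,"fingers":-1},{"dx":-20,"dy":0,"dz":-90,"ax":0,"ay":0,"az":0,"fingers":-1}]'
python3 -m creep '[{"dx":-10,"dy":0,"dz":-40,"ax":0,"ay":0,"az":0,"fingers":-1},{"dx":-20,"dy":0,"dz":-90,"ax":0,"ay":0,"az":0,"fingers":-1},{"dx":-20,"dy":0,"dz":-130,"ax":0,"ay":0,"az":0,"fingers":-1},{"dx":-20,"dy":0,"dz":-150,"ax":0,"ay":0,"az":0,"fingers":-1},{"dx":-20,"dy":0,"dz":-150,"ax":0,"ay":0,"az":0,"fingers":-1}]'
python3 - <<'E'
from h import *
w=snap('wrist','w8');s=snap('scene','c8')
cv2.imwrite('pics/m8.png',np.hstack([cv2.resize(w['im'],(400,300)),cv2.resize(s['im'][120:240,150:310],(400,300),interpolation=2)])[...,::-1])
# near end of box
m=w['im'][:,:,:].astype(int);Ri=Ro.from_euler('z',3.1,degrees=True)
for c in(0,):
    bb=blobs(w,(95,60,5),(130,255,150),(0,0,512,300),300)
    for q in bb[:2]:
        ap=cv2.approxPolyDP(q,4,True)[:,0];print(ap.tolist(),np.round(1e3*Ri.apply(plane(w,ap,.044)-np.array([.521,.344,0]))[:,:2]).tolist())
go([.521,.344,.25],86.9,0)
E
```

```text
time_s: 14.4
tcp_pos: [0.5163, 0.2532, 0.0148]
tcp_rot: [3.14, -0.211, 1.518]
wrist_force: [0.1, 0.4, 0.2]
grip_width: 0.999
grasp_force: 0.0
time_s: 15.02
tcp_pos: [0.5136, 0.2129, 0.0996]
tcp_rot: [3.141, -0.209, 1.517]
wrist_force: [-0.4, -0.1, 0.5]
grip_width: 1.0
grasp_force: 0.0
time_s: 15.65
tcp_pos: [0.5119, 0.1623, 0.243]
tcp_rot: [3.137, -0.212, 1.517]
wrist_force: [-0.9, 0.2, -0.8]
grip_width: 0.998
grasp_force: 0.0
[[449, 190], [435, 266], [445, 269], [447, 278], [511, 281], [511, 201], [467, 198], [455, 227], [461, 194], [511, 196]] [[216.0, -175.0], [204.0, -261.0], [216.0, -265.0], [219.0, -275.0], [294.0, -280.0], [287.0, -188.0], [236.0, -184.0], [225.0, -217.0], [229.0, -180.0], [287.0, -182.0]]
[[282, 42], [259, 52], [257, 66], [247, 53], [247, 91], [245, 53], [224, 43], [225, 135], [280, 135]] [[31.0, -19.0], [7.0, -29.0], [4.0, -44.0], [-6.0, -30.0], [-6.0, -70.0], [-8.0, -30.0], [-30.0, -20.0], [-30.0, -116.0], [29.0, -116.0]]
t 15.75 d [179.4   0.9  28.4] a [  0. -12.   0.]
```

View pics/m8.png

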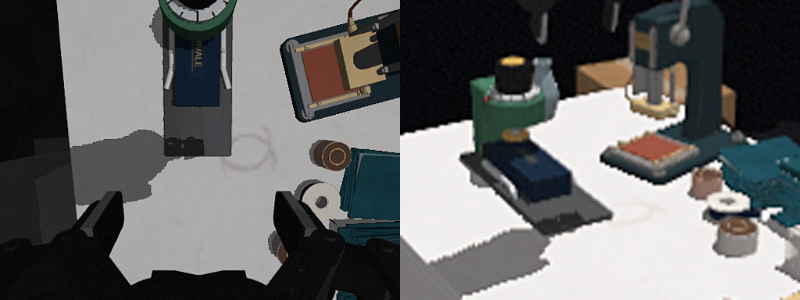

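The box lies home: its near end is at press y ≈ −116 mm, its sides are at x ≈ ±30 mm, and the scene crop shows it under the foot. Next is the sleeve, which needs to go 8→2 clockwise (180°). I'll pre-rotate the tool about 90° counterclockwise so the last joint has room.

```bash
python3 -m creep '[{"dx":30,"dy":0,"dz":0,"ax":0,"ay":-3,"az":0,"fingers":-1},{"dx":75,"dy":0,"dz":5,"ax":0,"ay":-6,"az":0,"fingers":-1},{"dx":120,"dy":0.5,"dz":10,"ax":0,"ay":-9,"az":0,"fingers":-1},{"dx":165,"dy":1,"dz":20,"ax":0,"ay":-12,"az":0,"fingers":-1},{"dx":179,"dy":1,"dz":28,"ax":0,"ay":-12,"az":0,"fingers":-1}]'
python3 -m creep '[{"dx":0,"dy":0,"dz":0,"ax":0,"ay":0,"az":-10,"fingers":-1},{"dx":0,"dy":0,"dz":0,"ax":0,"ay":0,"az":-20,"fingers":-1},{"dx":0,"dy":0,"dz":0,"ax":0,"ay":0,"az":-30,"fingers":-1},{"dx":0,"dy":0,"dz":0,"ax":0,"ay":0,"az":-40,"fingers":-1},{"dx":0,"dy":0,"dz":0,"ax":0,"ay":0,"az":-50,"fingers":-1}]'
python3 -c "
from h import *
from station import env
print(env.get_obs()['joint_pos'])
go([.521,.344,.25],176.9)"
```

```text
time_s: 16.38
tcp_pos: [0.5195, 0.3489, 0.2483]
tcp_rot: [-3.14, 0.001, 1.524]
wrist_force: [-0.6, -0.1, -0.5]
grip_width: 0.995
grasp_force: 0.0
time_s: 17.0
tcp_pos: [0.5212, 0.3423, 0.249]
tcp_rot: [-3.14, 0.0, 2.395]
wrist_force: [-0.3, 0.2, -1.3]
grip_width: 1.001
grasp_force: 0.0
[-0.94594236  0.38510332  0.35224756  1.67742188 -0.1444366   1.10677215
  0.27136492]
t 17.0 d [ 1.3  1.2 -1. ] a [ -0.1  -0.  -39.7]
```

```bash
python3 -m creep '[{"dx":0,"dy":0,"dz":0,"ax":0,"ay":0,"az":-10,"fingers":-1},{"dx":1,"dy":1,"dz":0,"ax":0,"ay":0,"az":-20,"fingers":-1},{"dx":1,"dy":1,"dz":0,"ax":0,"ay":0,"az":-30,"fingers":-1},{"dx":1,"dy":1,"dz":0,"ax":0,"ay":0,"az":-39.7,"fingers":-1},{"dx":1,"dy":1,"dz":0,"ax":0,"ay":0,"az":-39.7,"fingers":-1}]'
python3 - <<'E'
from h import *
from station import env
print(env.get_obs()['joint_pos'])
go([.521,.344,.132],176.9)
w=snap('wrist','w9')
b=blobs(w,(10,90,90),(30,255,255),(150,100,400,384))
for q in b[:2]:
    (u,v),r=cv2.minEnclosingCircle(q);print(u,v,r,plane(w,(u,v),.173))
E
```

```text
time_s: 17.62
tcp_pos: [0.5213, 0.3437, 0.2493]
tcp_rot: [-3.14, -0.001, 3.08]
wrist_force: [0.9, -0.0, -0.3]
grip_width: 1.001
grasp_force: 0.0
[-0.84328545  0.37730066  0.21227323  1.66780067 -0.08622036  1.10722541
  0.90249869]
t 17.62 d [  0.2   0.4 117.3] a [-0.1 -0.  -0.4]
253.93243408203125 194.1351318359375 22.361289978027344 [[0.52020644 0.34346722 0.173     ]]
191.7168731689453 331.4104919433594 29.974504470825195 [[0.63558373 0.28534509 0.173     ]]
```

```bash
python3 -m creep '[{"dx":0,"dy":0,"dz":30,"ax":0,"ay":0,"az":0,"fingers":-1},{"dx":0,"dy":0,"dz":60,"ax":0,"ay":0,"az":0,"fingers":-1},{"dx":0,"dy":0,"dz":85,"ax":0,"ay":0,"az":0,"fingers":-1},{"dx":0.5,"dy":0.3,"dz":105,"ax":0,"ay":0,"az":0,"fingers":-1},{"dx":0.5,"dy":0.3,"dz":117,"ax":0,"ay":0,"az":0,"fingers":-1}]' 40
python3 -m creep '[{"dx":0,"dy":0,"dz":0,"ax":0,"ay":0,"az":0,"fingers":1},{"dx":0,"dy":0,"dz":0,"ax":0,"ay":0,"az":0,"fingers":1},{"dx":0,"dy":0,"dz":0,"ax":0,"ay":0,"az":0,"fingers":1},{"dx":0,"dy":0,"dz":0,"ax":0,"ay":0,"az":0,"fingers":1},{"dx":0,"dy":0,"dz":0,"ax":0,"ay":0,"az":0,"fingers":1}]' 40
```

```text
time_s: 18.3
tcp_pos: [0.5206, 0.3447, 0.1321]
tcp_rot: [-3.14, -0.0, 3.08]
wrist_force: [-0.5, 0.0, 1.0]
grip_width: 1.0
grasp_force: 0.0
time_s: 18.92
tcp_pos: [0.5218, 0.3436, 0.1348]
tcp_rot: [-3.14, 0.001, 3.081]
wrist_force: [-2.2, -5.7, 4.2]
grip_width: 0.571
grasp_force: 42.3
```

```bash
python3 -m creep '[{"dx":0,"dy":0,"dz":-1.5,"ax":0,"ay":0,"az":10,"fingers":1},{"dx":0,"dy":0,"dz":-1.5,"ax":0,"ay":0,"az":20,"fingers":1},{"dx":0,"dy":0,"dz":-1.5,"ax":0,"ay":0,"az":30,"fingers":1},{"dx":0,"dy":0,"dz":-1.5,"ax":0,"ay":0,"az":30,"fingers":1},{"dx":0,"dy":0,"dz":-1.5,"ax":0,"ay":0,"az":30,"fingers":1}]'
python3 - <<'E'
from h import *
from station import env
o=env.get_obs();print(o['joint_pos'][6],o['tcp_rot'],o['moment'])
w=snap('wrist','w10')
hsv=cv2.cvtColor(w['im'],cv2.COLOR_RGB2HSV);m=cv2.inRange(hsv,(0,150,90),(8,255,255))|cv2.inRange(hsv,(172,150,90),(180,255,255))
for q in cv2.findContours(m,0,1)[0]:
    if cv2.contourArea(q)<4:continue
    M=cv2.moments(q);u=(M['m10']/M['m00'],M['m01']/M['m00'])
    p=plane(w,u,.13)[0]-np.array([.521,.344,0]);print(np.round(u),cv2.contourArea(q),'r',round(np.hypot(*p[:2])*1e3,1),'ang press',round((np.degrees(np.arctan2(p[1],p[0]))+3.1)%360,1))
E
```

```text
time_s: 19.55
tcp_pos: [0.5216, 0.3433, 0.135]
tcp_rot: [-3.14, 0.002, 2.561]
wrist_force: [2.0, -5.3, -4.9]
grip_width: 0.572
grasp_force: 44.9
0.47608075494962254 [-3.14019439e+00  2.29997884e-03  2.56110399e+00] [-1.03019099 -0.4534496  -0.02282427]
[312. 344.] 5.0 r 73.2 ang press 355.9
```

```bash
for i in 1; do python3 -m creep '[{"dx":0,"dy":0,"dz":0,"ax":0,"ay":0,"az":10,"fingers":1},{"dx":0,"dy":0,"dz":0,"ax":0,"ay":0,"az":20,"fingers":1},{"dx":0,"dy":0,"dz":0,"ax":0,"ay":0,"az":30,"fingers":1},{"dx":0,"dy":0,"dz":0,"ax":0,"ay":0,"az":40,"fingers":1},{"dx":0,"dy":0,"dz":0,"ax":0,"ay":0,"az":50,"fingers":1}]'
python3 -m creep '[{"dx":0,"dy":0,"dz":0,"ax":0,"ay":0,"az":10,"fingers":1},{"dx":0,"dy":0,"dz":0,"ax":0,"ay":0,"az":20,"fingers":1},{"dx":0,"dy":0,"dz":0,"ax":0,"ay":0,"az":30,"fingers":1},{"dx":0,"dy":0,"dz":0,"ax":0,"ay":0,"az":40,"fingers":1},{"dx":0,"dy":0,"dz":0,"ax":0,"ay":0,"az":50,"fingers":1}]'
python3 -m creep '[{"dx":0,"dy":0,"dz":0,"ax":0,"ay":0,"az":10,"fingers":1},{"dx":0,"dy":0,"dz":0,"ax":0,"ay":0,"az":20,"fingers":1},{"dx":0,"dy":0,"dz":0,"ax":0,"ay":0,"az":20,"fingers":1},{"dx":0,"dy":0,"dz":0,"ax":0,"ay":0,"az":20,"fingers":1},{"dx":0,"dy":0,"dz":0,"ax":0,"ay":0,"az":20,"fingers":1}]';done
cat >> h.py <<'E'
def reds(w,z=.129):
    hsv=cv2.cvtColor(w['im'],cv2.COLOR_RGB2HSV);m=cv2.inRange(hsv,(0,140,70),(8,255,255))|cv2.inRange(hsv,(172,140,70),(180,255,255))
    for q in cv2.findContours(m,0,1)[0]:
        M=cv2.moments(q);u=(M['m10']/M['m00'],M['m01']/M['m00']) if M['m00'] else q[:,0].mean(0)
        p=plane(w,u,z)[0]-np.array([.521,.344,0]);r=np.hypot(*p[:2])*1e3
        if 20<r<55:print(np.round(u,1),cv2.contourArea(q),'r',round(r,1),'ang press',round((np.degrees(np.arctan2(p[1],p[0]))+3.1)%360,1))
E
python3 - <<'E'
from h import *
for n in('wrist','scene','side'):
    print(n);reds(snap(n,'x_'+n))
E
```

```text
time_s: 20.23
tcp_pos: [0.5213, 0.3431, 0.135]
tcp_rot: [3.142, 0.002, 1.683]
wrist_force: [0.4, -5.3, -7.0]
grip_width: 0.57
grasp_force: 44.9
time_s: 20.85
tcp_pos: [0.5209, 0.3433, 0.135]
tcp_rot: [3.14, 0.002, 0.811]
wrist_force: [0.5, -6.2, -3.8]
grip_width: 0.573
grasp_force: 45.0
time_s: 21.48
tcp_pos: [0.5208, 0.3434, 0.135]
tcp_rot: [3.14, 0.001, 0.467]
wrist_force: [-2.2, -6.2, -1.5]
grip_width: 0.575
grasp_force: 45.1
wrist
scene
[184. 159.] 0.0 r 46.2 ang press 192.0
side
```

```bash
python3 -m creep '[{"dx":0,"dy":0,"dz":0,"ax":0,"ay":0,"az":8,"fingers":1},{"dx":0,"dy":0,"dz":0,"ax":0,"ay":0,"az":16,"fingers":1},{"dx":0,"dy":0,"dz":0,"ax":0,"ay":0,"az":24,"fingers":1},{"dx":0,"dy":0,"dz":0,"ax":0,"ay":0,"az":30,"fingers":1},{"dx":0,"dy":0,"dz":0,"ax":0,"ay":0,"az":30,"fingers":1}]'
python3 -m creep '[{"dx":0,"dy":0,"dz":0,"ax":0,"ay":0,"az":0,"fingers":1},{"dx":0,"dy":0,"dz":0,"ax":0,"ay":0,"az":0,"fingers":1},{"dx":0,"dy":0,"dz":0,"ax":0,"ay":0,"az":0,"fingers":-1},{"dx":0,"dy":0,"dz":0,"ax":0,"ay":0,"az":0,"fingers":-1},{"dx":0,"dy":0,"dz":0,"ax":0,"ay":0,"az":0,"fingers":-1}]'
python3 -m creep '[{"dx":0,"dy":0,"dz":0,"ax":0,"ay":0,"az":0,"fingers":-1},{"dx":0,"dy":0,"dz":-40,"ax":0,"ay":0,"az":0,"fingers":-1},{"dx":0,"dy":0,"dz":-80,"ax":0,"ay":0,"az":0,"fingers":-1},{"dx":0,"dy":0,"dz":-120,"ax":0,"ay":0,"az":0,"fingers":-1},{"dx":0,"dy":0,"dz":-120,"ax":0,"ay":0,"az":0,"fingers":-1}]'
python3 - <<'E'
from h import *
for n in('wrist','scene','side'):
    print(n);reds(snap(n,'y_'+n))
E
```

```text
time_s: 22.25
tcp_pos: [0.5207, 0.3437, 0.1349]
tcp_rot: [3.139, 0.0, -0.057]
wrist_force: [-0.9, -6.1, -0.9]
grip_width: 0.577
grasp_force: 45.3
time_s: 22.88
tcp_pos: [0.5214, 0.3462, 0.1356]
tcp_rot: [-3.14, -0.002, -0.057]
wrist_force: [0.4, -0.1, 0.9]
grip_width: 1.0
grasp_force: 0.0
time_s: 23.5
tcp_pos: [0.5229, 0.3458, 0.2584]
tcp_rot: [-3.138, -0.005, -0.059]
wrist_force: [-0.1, 0.6, -0.1]
grip_width: 0.999
grasp_force: 0.0
wrist
[257. 224.] 0.0 r 43.5 ang press 180.8
[291.3 197. ] 1.0 r 35.6 ang press 240.0
scene
[184. 159.] 0.0 r 46.2 ang press 192.0
side
```

The red tick is now at 240°, which is number 2, so the foot rests on the lid. I'll check that the box is still home, then regrip and back off 60°.

```bash
python3 -m creep '[{"dx":0,"dy":1,"dz":30,"ax":0,"ay":0,"az":0,"fingers":-1},{"dx":-0.5,"dy":2,"dz":60,"ax":0,"ay":0,"az":0,"fingers":-1},{"dx":-0.5,"dy":2,"dz":85,"ax":0,"ay":0,"az":0,"fingers":-1},{"dx":-0.5,"dy":2,"dz":105,"ax":0,"ay":0,"az":0,"fingers":-1},{"dx":-0.5,"dy":2,"dz":119,"ax":0,"ay":0,"az":0,"fingers":-1}]' 40
python3 -m creep '[{"dx":0,"dy":0,"dz":0,"ax":0,"ay":0,"az":0,"fingers":1},{"dx":0,"dy":0,"dz":0,"ax":0,"ay":0,"az":0,"fingers":1},{"dx":0,"dy":0,"dz":0,"ax":0,"ay":0,"az":0,"fingers":1},{"dx":0,"dy":0,"dz":0,"ax":0,"ay":0,"az":0,"fingers":1},{"dx":0,"dy":0,"dz":0,"ax":0,"ay":0,"az":0,"fingers":1}]' 40
python3 -m creep '[{"dx":0,"dy":0,"dz":0,"ax":0,"ay":0,"az":-10,"fingers":1},{"dx":0,"dy":0,"dz":0,"ax":0,"ay":0,"az":-20,"fingers":1},{"dx":0,"dy":0,"dz":0,"ax":0,"ay":0,"az":-30,"fingers":1},{"dx":0,"dy":0,"dz":0,"ax":0,"ay":0,"az":-40,"fingers":1},{"dx":0,"dy":0,"dz":0,"ax":0,"ay":0,"az":-50,"fingers":1}]'
python3 -m creep '[{"dx":0,"dy":0,"dz":0,"ax":0,"ay":0,"az":-10,"fingers":1},{"dx":0,"dy":0,"dz":0,"ax":0,"ay":0,"az":-10,"fingers":1},{"dx":0,"dy":0,"dz":0,"ax":0,"ay":0,"az":-10,"fingers":1},{"dx":0,"dy":0,"dz":0,"ax":0,"ay":0,"az":-10,"fingers":-1},{"dx":0,"dy":0,"dz":0,"ax":0,"ay":0,"az":-10,"fingers":-1}]'
python3 -m creep '[{"dx":0,"dy":0,"dz":0,"ax":0,"ay":0,"az":0,"fingers":-1},{"dx":0,"dy":0,"dz":0,"ax":0,"ay":0,"az":0,"fingers":-1},{"dx":0,"dy":0,"dz":-40,"ax":0,"ay":0,"az":0,"fingers":-1},{"dx":0,"dy":0,"dz":-80,"ax":0,"ay":0,"az":0,"fingers":-1},{"dx":0,"dy":0,"dz":-120,"ax":0,"ay":0,"az":0,"fingers":-1}]'
python3 - <<'E'
from h import *
def near(n,c):
    Ri=Ro.from_euler('z',3.1,degrees=True)
    for q in blobs(c,(95,60,5),(130,255,150),(0,0,512,384),60)[:6]:
        p=Ri.apply(plane(c,q[:,0],.044)-np.array([.521,.344,0]))[:,:2]*1e3
        if abs(np.median(p[:,0]))<40 and -140<np.median(p[:,1])<0: print('box',n,'x',p[:,0].min().round(),p[:,0].max().round(),'y',p[:,1].min().round(1))
for n in('y_wrist','y_scene','c8','w8'): near(n,load(n))
for n in('wrist','scene','side'):
    print(n);w=snap(n,'z_'+n);reds(w);near(n,w)
E
```

```text
time_s: 24.28
tcp_pos: [0.5201, 0.3431, 0.1345]
tcp_rot: [3.14, -0.0, -0.059]
wrist_force: [0.6, 0.1, 0.3]
grip_width: 1.001
grasp_force: 0.0
time_s: 24.9
tcp_pos: [0.5213, 0.3435, 0.1371]
tcp_rot: [-3.14, -0.002, -0.059]
wrist_force: [-0.1, -0.6, 6.3]
grip_width: 0.572
grasp_force: 41.8
time_s: 25.52
tcp_pos: [0.5213, 0.3436, 0.1372]
tcp_rot: [3.141, -0.002, 0.819]
wrist_force: [0.5, -0.0, 2.7]
grip_width: 0.575
grasp_force: 41.7
time_s: 26.15
tcp_pos: [0.5203, 0.3433, 0.1358]
tcp_rot: [3.141, 0.0, 0.987]
wrist_force: [1.4, 0.4, 0.1]
grip_width: 0.964
grasp_force: 0.0
time_s: 26.78
tcp_pos: [0.5204, 0.3432, 0.2573]
tcp_rot: [3.141, -0.0, 0.988]
wrist_force: [-0.3, -0.3, 0.8]
grip_width: 1.003
grasp_force: 0.0
box y_wrist x -31.0 33.0 y -115.7
box y_scene x -57.0 28.0 y -173.5
box c8 x -57.0 28.0 y -173.5
box w8 x -32.0 31.0 y -117.0
wrist
[289.5 194. ] 0.0 r 36.0 ang press 299.4
box wrist x -31.0 31.0 y -115.3
scene
[184. 159.] 0.0 r 46.2 ang press 192.0
box scene x -57.0 28.0 y -173.5
side
```

```bash
python3 -c "
from station import env
print(env.sign_off())"
```

```text
the job is handed in; nothing more can be done
None
```

The job is handed in with the box home against the stop and the foot wound down to rest on its lid at 2, then backed off two clicks to 4; the sleeve started at 8, so no winding up was needed, the three bystanders were left alone, and the judge's verdict was not shown.

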